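# Gauge the gap of a gel casting stand

### The job

Take the glass plate out of the drying rack and stand it on edge in the channel of the casting stand, fully home. Then take the taper gauge by its red handle out of its block and, with its flat face kept against the glass, slide the blade straight down between the glass and the yellow sprung pressure plate until it drags snugly (about 8 N of push), not forced and not down on the base. Finish while still holding the gauge upright at that depth, and leave the timer and the dropper bottles where they are.

Things in the scene. Friction and masses are not known exactly. Their poses are not given: they have to be found in the camera images.
- glass_plate: Light blue-green glass plate, 100 wide x 100 high x 8 mm thick, 0.2 kg, standing on edge in the middle slot of the drying rack. Origin: middle of its lower edge; x = thickness, y = width, z = up. Both faces are alike.
- drying_rack: White plastic rack, fixed, 90 x 100 mm, 32 mm high, with a row of slots 10.5 mm wide between teeth. Origin: under its centre, on the worktop; x runs across the slots, y along them, z up. The slot floor is at z = 6 mm; the glass stands in the slot at x = 0.
- casting_stand: Gel casting stand, fixed, base 104 x 132 mm. Origin: on the worktop, under the centre of the glass channel. x points from the channel to the pressure plate (away from the robot), y along the channel, z up. Behind the pressure plate are a carriage, springs and a rear bracket with a black knob, out to x = 75 mm, all below z = 60 mm.
- channel (a point): Centre of the channel's floor, 8 mm above the worktop; axes as the stand. Two grey U-shaped posts at y = +-44 to 59 mm hold the glass. The channel is 9.7 mm across x and 104 mm along y: 0.85 mm play each way in x, 2 mm in y. Posts are straight to 62 mm above the worktop, then flare outwards by 30 degrees on all sides to 73 mm, as a funnel. The glass's top ends up 108 mm above the worktop.
- front_bar: Grey bar with the front halves of the two posts (front of the channel, robot side). Springs let it give way towards -x of the stand by up to 5 mm, from 2 N on and 3 N more per mm, so a blade held 1 to 2 mm into the glass presses it lightly and stays in touch (the pressure plate tends to push blade and arm off the glass). Origin: as the stand's, at rest.
- pressure_plate: Yellow upright plate of the stand, 80 wide (y) x 8 mm, z = 11 to 65 mm, then flared backwards by 30 degrees to 75 mm. Springs let it slide back along +x by 8 mm, 2.5 N per mm. At rest its face is 7.5 to 9.5 mm from the channel's middle; this differs from time to time, too fine to read, so the depth has to be felt. Origin: on its face, at worktop level; axes as the stand.
- plate_edge (a point): Middle of the straight upper edge of the pressure plate's face, where the flare begins, 65 mm above the worktop; axes as the stand.
- gauge_block: Grey block, fixed, 39 x 86 mm and 100 mm high on a dark 62 x 100 mm foot. Origin: under its centre on the worktop. The gauge hangs in its slot (15 mm across x, 54 mm along y, open at the top), its handle resting on the block's top at z = 100 mm.
- taper_gauge: Taper gauge, 0.15 kg: steel blade pointing down, 50 mm wide (y), 95 mm long, red handle on top. Origin: at the level of the blade's tip, under the handle's centre; z up. The blade's flat face is at x = -6 mm and starts towards the robot, the side where the glass stands in the stand. The other face slopes: 3 mm thick at the tip, 1 mm more every 6 mm, 12 mm thick from z = 54 mm up.
- gauge_handle (a point): Middle of the gauge's red handle, 117.5 mm above the blade's tip; handle 24 mm thick (x), 46 mm wide (y), 45 mm high; axes as the gauge. The blade meets both plates when its tip is some 5 to 30 mm below the pressure plate's edge; from there the push to go deeper grows by roughly 0.5 N per mm. Snug means 2 to 14 N of pressure on the pressure plate (pushed back about 1 to 5.5 mm).
- flat_face (a point): Middle of the lower end of the gauge's flat face, at the blade's tip (x = -6 mm, z = 0 of the gauge).
- bench_timer: White bench timer, 60 x 70 x 16 mm, lying on the worktop; bystander. Origin: centre of its underside.
- white_dropper: White dropper bottle with a teal cap, 24 mm across, 62 mm high; bystander. Origin: centre of its underside.
- brown_dropper: Brown dropper bottle with a white cap, 30 mm across, 78 mm high; bystander. Origin: centre of its underside.
Not all that is in view belongs to the job. Of the things like the taper_gauge, leave any that is orange or purple; of the rest the larger one is meant.

How it is judged:
By the outcome, as a careful person would: the job done as asked, in the order asked, and still so for the second after the job is handed in, while the arm keeps its last pose, push and grip.
It also fails if it takes over 64 s, if anything falls off the work surface, if the arm or the gripper's body presses on something with over 40 N, if the wrist force passes 120 N, or if a joint passes its speed limit or range.

### The arm

A 6-joint arm with a two-finger parallel gripper is mounted at the origin on a cart in front of the work surface, level with it; the furniture and walls round the work are solid. World frame = base frame: x ahead of the robot, y to its left, z up, the work surface at z = 0. Lengths are in m, angles in rad, forces in N, time in s.
With the tool pointing down it reaches from about 0.375 to 0.825 m from the base axis. Payload 5.5 kg.
Tool frame: the origin (TCP) lies between the finger pads; the fingertips stand 25 mm ahead of it and the grasp point (between the pads) lies 6 mm ahead of it; y points along the fingers, z is the direction in which the jaws open and shut, and the axes are right-handed (so a half turn about y gives the same grasp; the last joint's range is limited). The gripper opens to 85 mm and grips with 20 to 120 N. Pads are 22 mm wide; open, the fingers measure 114 mm over their backs; the gripper's body (76 mm by 85 mm) begins 54 mm behind the grasp point. The pads swing forward as they close: fully open they stand 13 mm farther back than shut.
Start: joints at [-1.23, 0.314, -0.047, 1.21, 0, 1.571], TCP at [0.201, -0.565, 0.256] pointing down, gripper open.
Joint ranges: [-2.67, 2.67], [-0.69, 1.73], [-1.03, 1.25], [-2.08, 2.16], [-1.42, 1.45], [-3.14, 3.14]. Speed limits (rad/s): [2.39, 2.39, 3.01, 3.14, 3.14, 3.14].

### API

Orientations are given as [roll, pitch, yaw] about the fixed x, y, z axes, in that order (R = Rz(yaw) Ry(pitch) Rx(roll)).
In Python, from plant import ctrl gives the robot as it stands.
- The arm moves only by the tool jog_arm, never from a script. Its argument "series" is a list of rows, each a list of 3 entries, a list of its own where there are three numbers: the finger opening in mm, from 0 to 85.4, then the shift along the tool's x, y, z in mm, then the turn about the tool's y in degrees. In form: [[grip, [tx, ty, tz], yaw], ...]. A call has 1 to 10 rows; each row is the pose to reach, as a shift and turn from the pose commanded when the call began, along the tool's axes at that moment; what a row does not reach only later rows make up. A row lasts 1/10 s, in which the tool goes at most 50 mm and 8.59 degrees, less where a joint would pass 70% of its speed; a pose out of reach is approached as far as the arm can. A call with a gripper value outside its range is refused whole. The fingers move at their own pace and stop on an object; the grip force is fixed at half the most. Time passes only in rows, so rows that repeat a pose let the fingers close. It gives the time, the measured TCP pose, the force and the opening at its end, in the units of the state.
- ctrl.state(): the state, without advancing time (a new reading comes with each control period).
- ctrl.read_camera(name): name is "side" or "top" or "wrist"; returns a dict with "image" (420x560x3 uint8, blue, green, red), "intrinsics" (3x3 intrinsics, pixels), "R" (3x3) and "t" (3): a world point X has camera coordinates R X + t; the wrist camera has in their place "mount" (4x4, takes a point from camera to tool coordinates, whose origin is the TCP and whose axes are the tool frame's). Camera axes: x right, y down, z forward; pixel columns grow to the right and rows downward; lengths in m; the calibration is good to about 2 mm. The wrist camera is an equidistant fisheye: a pixel r from the principal point sees the ray r / f radians off the axis. A picture is of the moment at which its call begins: read the wrist's pose just before it. There is no depth.
- ctrl.job_done(): hands the job in, once; it reports no verdict.
The state is a dict: "time_s": time; "qpos": joint angles; "joint_vel": joint speeds; "tau": joint torques, N m; "eef_pos": TCP position; "eef_rot": TCP orientation; "contact_force": force on the tool from outside, world axes, zero at the start; "wrist_torque": the same for the moment, N m; "width": opening from 0.0 (shut) to 1.0 (fully open).
Only numpy, scipy, OpenCV 4.12 (cv2) and the standard library are available. Lean on these libraries where they do the work, as an engineer would, in place of code of your own. Each camera call takes 0.05 s, during which the arm holds its last target. There are 200 camera calls.

## Working session

There is one attempt and no reset: what is moved stays moved. The work goes in short steps, Python scripts to look and compute and a tool call to move; the robot and the scene stay as the last step left them, time stands still between calls to the robot, and variables do not carry over. Pictures are saved under pics/ and viewed, about 8 in all and at most 12, crops included, and the job is handed in when it is done.

Besides the shell and the picture viewer there is one more tool, called after "Request:" as name(argument=value, ...), one argument or row to a line, values as JSON. jog_arm: Moves the arm, as the interface text tells. Its arguments: {"type":"object","properties":{"series":{"type":"array"}},"required":["series"]}

```bash
ls; mkdir -p pics; python3 - <<'E'
from plant import ctrl
import cv2,numpy as np
s=ctrl.state();print({k:np.round(v,4).tolist() for k,v in s.items()})
for n in("side","top","wrist"):
    r=ctrl.read_camera(n);cv2.imwrite(f"pics/{n}0.png",r["image"])
    for k in r:
        if k!="image":print(n,k,np.round(r[k],4).tolist())
a=cv2.imread("pics/side0.png");b=cv2.imread("pics/top0.png")
cv2.imwrite("pics/top0b.png",cv2.resize(b,(800,600),interpolation=cv2.INTER_CUBIC))
cv2.imwrite("pics/side0b.png",cv2.resize(a,(800,600),interpolation=cv2.INTER_CUBIC))
E
```

```text
pics
{'time_s': 0.0, 'qpos': [-1.23, 0.3142, -0.0481, 1.2102, -0.0, 1.5708], 'joint_vel': [0.0008, 0.0001, -0.0013, 0.0017, -0.0002, -0.0004], 'tau': [0.0008, -53.9591, 33.9747, 0.0193, 0.0001, -0.0], 'eef_pos': [0.2003, -0.565, 0.2554], 'eef_rot': [-1.5725, -0.0, -2.8008], 'contact_force': [0.1271, -0.3013, -0.7917], 'wrist_torque': [0.0301, -0.0186, -0.0045], 'width': 0.9995}
side intrinsics [[392.6745, 0.0, 284.3459], [0.0, 392.6745, 210.3536], [0.0, 0.0, 1.0]]
side R [[-0.817, -0.5762, 0.0236], [-0.3702, 0.4925, -0.7876], [0.4422, -0.6522, -0.6157]]
side t [0.4441, 0.2741, 0.6671]
top intrinsics [[524.2096, 0.0, 281.7106], [0.0, 524.2096, 206.3329], [0.0, 0.0, 1.0]]
top R [[-0.0156, -0.9997, 0.0208], [-0.9914, 0.0127, -0.1301], [0.1298, -0.0226, -0.9913]]
top t [-0.0073, 0.5561, 1.3397]
wrist intrinsics [[325.1923, 0.0, 278.9409], [0.0, 325.1923, 207.6463], [0.0, 0.0, 1.0]]
wrist mount [[0.0001, 0.947, 0.3213, -0.0834], [0.0, -0.3213, 0.947, -0.1167], [1.0, -0.0001, -0.0001, -0.0007], [0.0, 0.0, 0.0, 1.0]]
```

View pics/top0b.png

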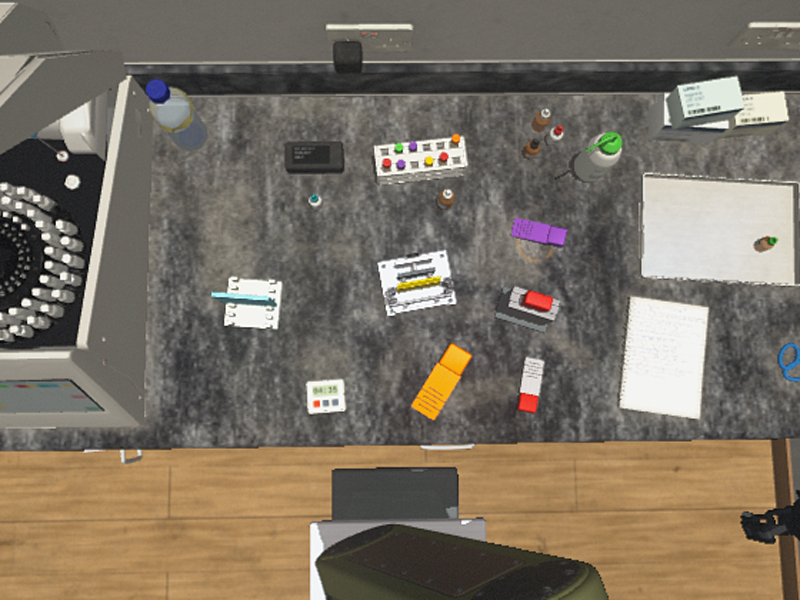

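View pics/side0b.png

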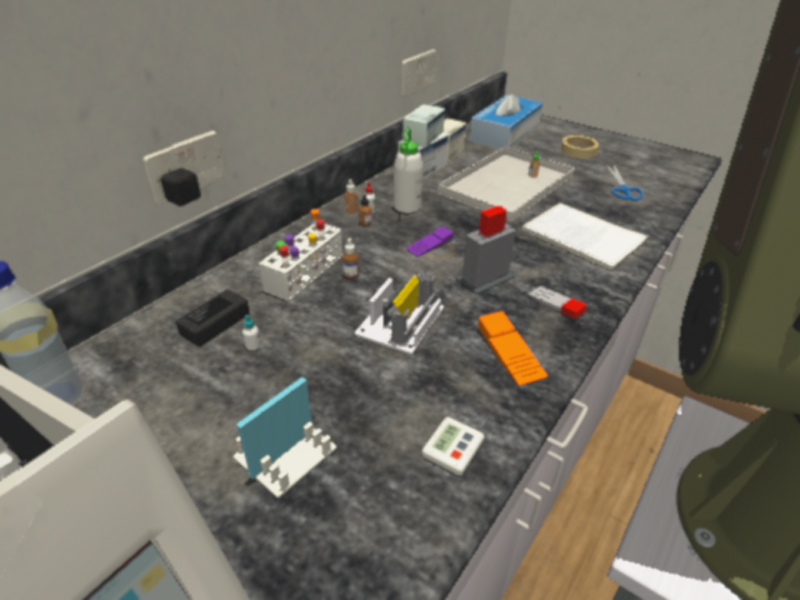

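Candidates for the gauge, in 800x600 top-view pixels: red handle upright in the block (538,300); a smaller red one lying at (530,385); orange (442,380); purple (540,232). Orange and purple are excluded, and of the two red ones the upright one in the block is larger. I'll confirm that in an enlarged crop, together with the rack and stand.

```bash
python3 - <<'E'
import cv2,numpy as np
a=cv2.imread("pics/side0.png");b=cv2.imread("pics/top0.png")
def crop(im,c,w,h,W=266,H=300):
    x,y=c[0]-w//2,c[1]-h//2
    o=cv2.resize(im[y:y+h,x:x+w],(W,H),interpolation=cv2.INTER_CUBIC);print((x,y),W/w,H/h);return o
t=np.hstack([crop(b,(176,212),60,68),crop(b,(292,198),60,68),crop(b,(372,240),80,90)])
s=np.hstack([crop(a,(198,306),80,90),crop(a,(282,222),70,79),crop(a,(360,185),106,120)])
cv2.imwrite("pics/m1.png",np.vstack([t,s]))
E
```

```text
(146, 178) 4.433333333333334 4.411764705882353
(262, 164) 4.433333333333334 4.411764705882353
(332, 195) 3.325 3.3333333333333335
(158, 261) 3.325 3.3333333333333335
(247, 183) 3.8 3.7974683544303796
(307, 125) 2.509433962264151 2.5
```

View pics/m1.png

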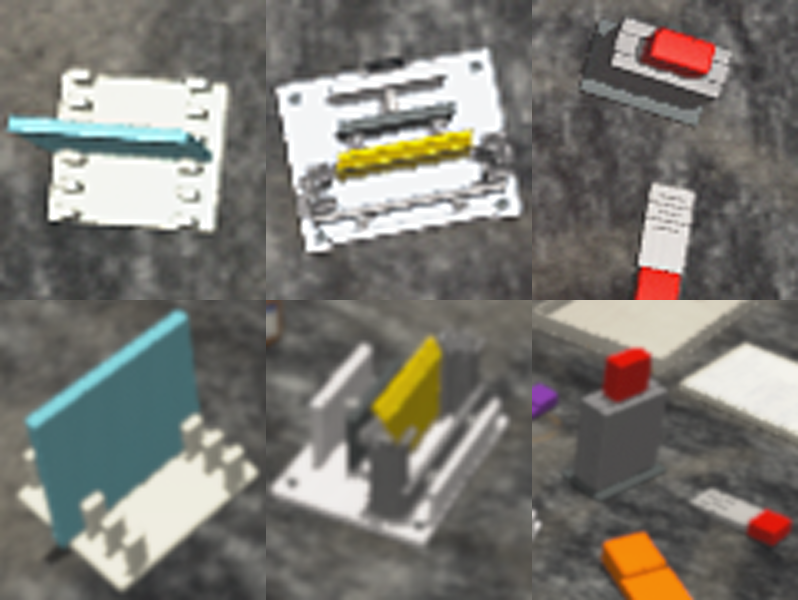

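```bash
cat > h.py <<'E'
from plant import ctrl
import cv2,numpy as np
from scipy.spatial.transform import Rotation as Rn
C={n:ctrl.read_camera(n) for n in()}
K={'side':(392.6745,284.3459,210.3536),'top':(524.2096,281.7106,206.3329)}
R={'side':np.array([[-0.817,-0.5762,0.0236],[-0.3702,0.4925,-0.7876],[0.4422,-0.6522,-0.6157]]),'top':np.array([[-0.0156,-0.9997,0.0208],[-0.9914,0.0127,-0.1301],[0.1298,-0.0226,-0.9913]])}
T={'side':np.array([.4441,.2741,.6671]),'top':np.array([-.0073,.5561,1.3397])}
def ray(n,p):
    f,cx,cy=K[n];d=R[n].T@np.array([(p[0]-cx)/f,(p[1]-cy)/f,1]);return -R[n].T@T[n],d/np.linalg.norm(d)
def tri(rays):
    A=sum(np.eye(3)-np.outer(d,d) for o,d in rays);b=sum((np.eye(3)-np.outer(d,d))@o for o,d in rays)
    X=np.linalg.solve(A,b);return X,[np.linalg.norm(np.cross(X-o,d)) for o,d in rays]
def atz(r,z):
    o,d=r;return o+d*(z-o[2])/d[2]
M=np.array([[0.0001,0.947,0.3213,-0.0834],[0,-0.3213,0.947,-0.1167],[1,-0.0001,-0.0001,-0.0007],[0,0,0,1]])
def wpose(s):
    W=np.eye(4);W[:3,:3]=Rn.from_euler('xyz',s['eef_rot']).as_matrix();W[:3,3]=s['eef_pos'];return W
def wray(W,p):
    v=(np.array(p)-[278.9409,207.6463])/325.1923;r=np.hypot(*v)+1e-12
    d=np.r_[v/r*np.sin(r),np.cos(r)];G=W@M;return G[:3,3],G[:3,:3]@d
def wproj(W,X):
    q=np.linalg.inv(W@M)@np.r_[X,1];q=q[:3];a=np.arctan2(np.hypot(q[0],q[1]),q[2]);h=np.hypot(q[0],q[1])
    return np.array([278.9409,207.6463])+325.1923*a*q[:2]/h
def proj(n,X):
    q=R[n]@X+T[n];f,cx,cy=K[n];return np.array([cx+f*q[0]/q[2],cy+f*q[1]/q[2]])
E
python3 - <<'E'
from h import *
np.set_printoptions(precision=4,suppress=True)
s0=ctrl.state();W=wpose(s0);print(W)
def t(p,i):
    ox,oy,k,x0=[(146,178,4.43,0),(262,164,4.43,266),(332,195,3.33,532)][i];return ray('top',(ox+(p[0]-x0)/k-.4,oy+p[1]/k-.4))
def s(p,i):
    ox,oy,k,x0=[(158,261,3.33,0),(247,183,3.8,266),(307,125,2.5,532)][i];return ray('side',(ox+(p[0]-x0)/k-.4,oy+(p[1]-300)/k-.4))
for nm,a,b,i in[("gl",(10,122),(30,422),0),("gr",(185,132),(183,315),0),("handle",(686,45),(628,358),2),("pl L",(338,160),(375,405),1),("pl R",(470,135),(435,338),1)]:
    print(nm,*tri([t(a,i),s(b,i)]))
for q in[(65,68),(228,84),(214,230),(50,220)]:print("rack",atz(t(q,0),.004))
for q in[(277,88),(488,50),(522,213),(308,252)]:print("stand",atz(t(q,1),.008))
for q in[(622,18),(733,45),(720,97),(612,67)]:print("block",atz(t(q,2),.1))
E
```

```text
[[-0.9425 -0.0005  0.3342  0.2004]
 [-0.3342  0.0013 -0.9425 -0.5651]
 [ 0.     -1.     -0.0014  0.2556]
 [ 0.      0.      0.      1.    ]]
gl [0.5548 0.3188 0.1071] [np.float64(0.0011654556764259458), np.float64(0.0011654556764259085)]
gr [0.5475 0.2209 0.1048] [np.float64(0.00016404509643173766), np.float64(0.0001640450964318363)]
handle [ 0.5357 -0.2465  0.1399] [np.float64(0.0007164187488502088), np.float64(0.0007164187488502083)]
pl L [ 0.5699 -0.0034  0.0779] [np.float64(0.0025520118441625323), np.float64(0.002552011844162442)]
pl R [ 0.5822 -0.0807  0.0771] [np.float64(0.0009079204219226204), np.float64(0.0009079204219226428)]
rack [0.6006 0.3094 0.004 ]
rack [0.5896 0.211  0.004 ]
rack [0.5009 0.2189 0.004 ]
rack [0.5083 0.3171 0.004 ]
stand [0.6224 0.0307 0.008 ]
stand [ 0.6444 -0.0983  0.008 ]
stand [ 0.5439 -0.1166  0.008 ]
stand [0.5219 0.0131 0.008 ]
block [ 0.5612 -0.2074  0.1   ]
block [ 0.5395 -0.2907  0.1   ]
block [ 0.5003 -0.2792  0.1   ]
block [ 0.524  -0.1986  0.1   ]
```

The crops show the red handle upright in the block at (686,45) top and (628,358) side, clearly larger than the red-handled gauge lying flat. The upright one is meant. Triangulated heights agree with the text: glass top 0.106, plate top 0.077, handle top about 0.14. Next I fly over the glass.

```bash
cat >> h.py <<'E'
def go(xyz,yawz=None):
    "shift in tool mm and turn deg to reach TCP xyz with tool z at world yaw (deg)"
    s=ctrl.state();W=wpose(s);d=W[:3,:3].T@(np.array(xyz)-W[:3,3])*1000
    cur=np.degrees(np.arctan2(W[1,2],W[0,2]));dy=0 if yawz is None else (cur-yawz+180)%360-180
    print('t',round(s['time_s'],2),'pos',np.round(s['eef_pos'],4),'curyaw',round(cur,2),'SHIFT',np.round(d,1),'TURN',round(dy,2),'F',np.round(s['contact_force'],1),'w',np.round(s['width'],3))
E
python3 -c "
from h import *
go((.45,-.25,.24),-40);go((.55,.27,.20),-5)"
```

```text
t 0.15 pos [ 0.2004 -0.5651  0.2556] curyaw -70.47 SHIFT [-340.6   15.9 -213.5] TURN -30.47 F [ 1.3 -0.7  0.3] w 1.0
t 0.15 pos [ 0.2004 -0.5651  0.2556] curyaw -70.47 SHIFT [-608.6   56.5 -670.1] TURN -65.47 F [ 1.3 -0.7  0.3] w 1.0
```

Request:
jog_arm(
  series=[
    [85, [-340, 16, -213], -30],
    [85, [-340, 16, -213], -30],
    [85, [-340, 16, -213], -30],
    [85, [-340, 16, -213], -30],
    [85, [-340, 16, -213], -30],
    [85, [-340, 16, -213], -30],
    [85, [-340, 16, -213], -30],
    [85, [-340, 16, -213], -30],
    [85, [-608, 16, -670], -65.5],
    [85, [-608, 16, -670], -65.5],
  ],
)

```text
time_s: 1.15
eef_pos: [0.4682, -0.1521, 0.2399]
eef_rot: [-1.571, 0.0, -1.971]
contact_force: [1.5, -0.4, -0.4]
width: 0.996
```

```bash
python3 -c "
from h import *
go((.55,.27,.20),-5)"
```

```text
t 1.15 pos [ 0.4682 -0.1521  0.2399] curyaw -22.94 SHIFT [-420.6   40.   -89.2] TURN -17.94 F [ 1.5 -0.4 -0.4] w 0.996
```

Request:
jog_arm(
  series=[
    [85, [-420, 0, -89], -18],
    [85, [-420, 0, -89], -18],
    [85, [-420, 0, -89], -18],
    [85, [-420, 0, -89], -18],
    [85, [-420, 0, -89], -18],
    [85, [-420, 0, -89], -18],
    [85, [-420, 0, -89], -18],
    [85, [-420, 40, -89], -18],
    [85, [-420, 40, -89], -18],
    [85, [-420, 40, -89], -18],
  ],
)

```text
time_s: 2.15
eef_pos: [0.5508, 0.2703, 0.1969]
eef_rot: [-1.575, -0.001, -1.658]
contact_force: [0.3, -0.4, -0.3]
width: 0.994
```

```bash
python3 -c "
from h import *
go((.55,.27,.20),-5)
W=wpose(ctrl.state());im=ctrl.read_camera('wrist')['image'];cv2.imwrite('pics/w1r.png',im);np.save('w1.npy',W);print(W)
cv2.imwrite('pics/w1.png',cv2.resize(im,(800,600),interpolation=cv2.INTER_CUBIC))"
```

```text
t 2.15 pos [0.5508 0.2703 0.1969] curyaw -5.02 SHIFT [ 0.4 -3.1 -0.8] TURN -0.02 F [ 0.3 -0.4 -0.3] w 0.994
[[-8.74977041e-02 -3.93763104e-03  9.96156939e-01  5.50837443e-01]
 [-9.96164295e-01 -5.78954524e-04 -8.75006388e-02  2.70336238e-01]
 [ 9.21274798e-04 -9.99992080e-01 -3.87187026e-03  1.96859393e-01]
 [ 0.00000000e+00  0.00000000e+00  0.00000000e+00  1.00000000e+00]]
```

View pics/w1.png

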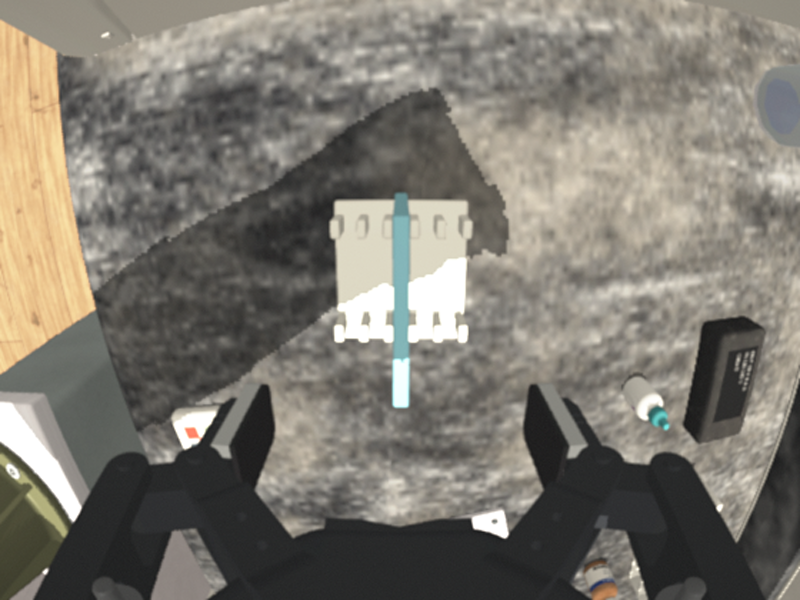

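The wrist view shows the glass between the fingers. Its top edge runs from (401,214) to (401,406), vertical and centred on column 401.

```bash
python3 -c "
from h import *
W=np.load('w1.npy')
for p in[(401,215),(401,406),(335,200),(467,200),(467,342),(335,342)]:
    print(p,np.round(atz(wray(W,(p[0]*.7,p[1]*.7)),.106 if p[0]==401 else .004),4))
go((.5505,.2695,.104),-5)"
```

```text
(401, 215) [0.5554 0.3218 0.106 ]
(401, 406) [0.5469 0.2229 0.106 ]
(335, 200) [0.511  0.3206 0.004 ]
(467, 200) [0.5992 0.3129 0.004 ]
(467, 342) [0.5946 0.2093 0.004 ]
(335, 342) [0.4978 0.2177 0.004 ]
t 2.2 pos [0.5509 0.2683 0.1982] curyaw -5.1 SHIFT [-1.3 94.2 -0.2] TURN -0.1 F [-0.4  0.3  0.6] w 0.998
```

Request:
jog_arm(
  series=[
    [85, [-2, 40, 0.4], 0],
    [85, [-2, 70, 0.4], 0],
    [85, [-2, 94, 0.4], 0],
    [85, [-2, 94, 0.4], 0],
    [0, [-2, 94, 0.4], 0],
    [0, [-2, 94, 0.4], 0],
    [0, [-2, 94, 0.4], 0],
    [0, [-2, 94, 0.4], 0],
    [0, [-2, 94, 0.4], 0],
    [0, [-2, 94, 0.4], 0],
  ],
)

```text
time_s: 3.2
eef_pos: [0.5528, 0.2691, 0.1072]
eef_rot: [-1.57, 0.001, -1.663]
contact_force: [-2.7, -1.2, 5.9]
width: 0.078
```

Request:
jog_arm(
  series=[
    [0, [0, 0, 0], 0],
    [0, [0, 0, 0], 0],
    [0, [0, 0, 0], 0],
  ],
)

```text
time_s: 3.5
eef_pos: [0.5529, 0.2691, 0.1072]
eef_rot: [-1.57, 0.001, -1.663]
contact_force: [-1.7, 0.2, 5.7]
width: 0.075
```

Request:
jog_arm(
  series=[
    [0, [0, -5, 0], 0],
    [0, [0, -15, 0], 0],
    [0, [0, -30, 0], 0],
    [0, [0, -50, 0], 0],
    [0, [0, -80, 0], 0],
    [0, [0, -110, 0], 0],
    [0, [0, -140, 0], 0],
    [0, [0, -140, 0], 0],
    [0, [0, -140, 0], 0],
    [0, [0, -140, 0], 0],
  ],
)

```text
time_s: 4.5
eef_pos: [0.5519, 0.2684, 0.2449]
eef_rot: [-1.573, -0.001, -1.663]
contact_force: [0.4, -0.6, -2.4]
width: 0.078
```

```bash
python3 -c "
from h import *
go((.567,-.02,.24),9.7)
for i in range(3): ctrl.read_camera('wrist');go((.567,-.02,.24),9.7)
"
```

```text
t 4.5 pos [0.5519 0.2684 0.2449] curyaw -5.28 SHIFT [285.8   5.2  41.6] TURN -14.98 F [ 0.4 -0.6 -2.4] w 0.078
t 4.55 pos [0.5518 0.2684 0.2447] curyaw -5.29 SHIFT [285.7   5.   41.7] TURN -14.99 F [-0.7  0.6 -1.6] w 0.082
t 4.6 pos [0.5518 0.2684 0.2446] curyaw -5.29 SHIFT [285.7   5.   41.7] TURN -14.99 F [ 0.2 -0.5 -1. ] w 0.08
t 4.65 pos [0.5519 0.2684 0.2448] curyaw -5.28 SHIFT [285.8   5.1  41.6] TURN -14.98 F [ 0.1 -0.4 -2.1] w 0.079
```

```bash
python3 -c "
from h import *
go((.562,-.0445,.21),9.7)"
```

```text
t 4.65 pos [0.5519 0.2684 0.2448] curyaw -5.28 SHIFT [310.6  35.1  39. ] TURN -14.98 F [ 0.1 -0.4 -2.1] w 0.079
```

Request:
jog_arm(
  series=[
    [0, [40, 0, 5], -2],
    [0, [80, 0, 10], -4],
    [0, [120, 0, 15], -6],
    [0, [160, 0, 20], -8],
    [0, [200, 0, 25], -10],
    [0, [240, 0, 30], -12],
    [0, [275, 0, 34], -14],
    [0, [300, 15, 38], -15],
    [0, [310.6, 30, 39], -15],
    [0, [310.6, 35, 39], -15],
  ],
)

```text
time_s: 5.65
eef_pos: [0.5615, -0.0455, 0.2091]
eef_rot: [-1.574, 0.001, -1.404]
contact_force: [-1.0, 0.6, -2.4]
width: 0.081
```

Request:
jog_arm(
  series=[
    [0, [0, 0, 0], 0],
    [0, [0, 0, 0], 0],
    [0, [0, 0, 0], 0],
    [0, [0, 0, 0], 0],
  ],
)

```text
time_s: 6.05
eef_pos: [0.5634, -0.0433, 0.212]
eef_rot: [-1.57, -0.0, -1.4]
contact_force: [-0.8, 0.9, -1.6]
width: 0.078
```

```bash
python3 -c "
from h import *
go((.562,-.0445,.21),9.7)
W=wpose(ctrl.state());im=ctrl.read_camera('wrist')['image'];cv2.imwrite('pics/w2r.png',im);np.save('w2.npy',W);t=ctrl.read_camera('top')['image'];cv2.imwrite('pics/t2.png',t)
o=np.r_[0,0];
cv2.imwrite('pics/w2.png',cv2.resize(im[100:340,140:420],(800,686),interpolation=cv2.INTER_CUBIC)[:600])"
```

```text
t 6.05 pos [ 0.5634 -0.0433  0.212 ] curyaw 9.78 SHIFT [ 0.9  2.  -1.6] TURN 0.08 F [-0.8  0.9 -1.6] w 0.078
```

View pics/w2.png

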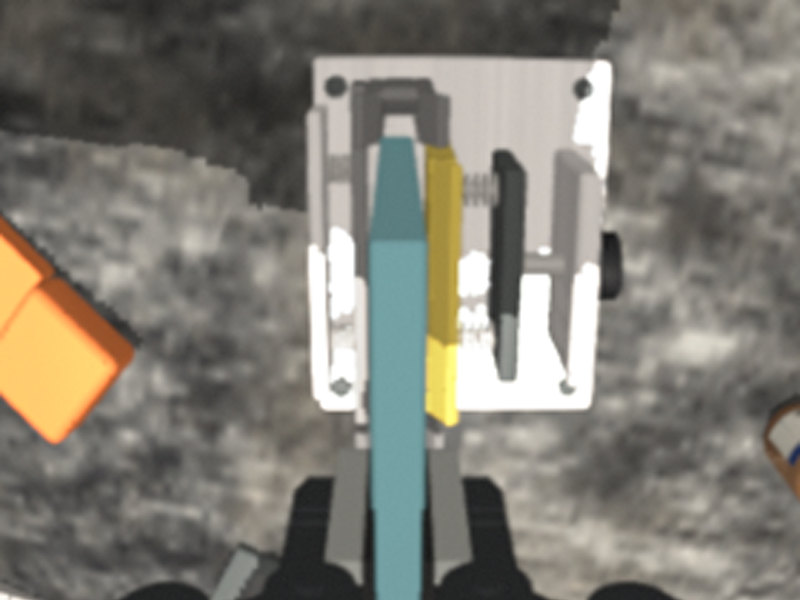

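The glass edge is centred at column 398 over the U-post, which spans 353–449, with the channel strip at about column 400. The yellow plate's edge is at columns 427–460. I'll put these in millimetres in the tool frame.

```bash
python3 -c "
from h import *
W=np.load('w2.npy');Wi=np.linalg.inv(W);k=800/280
def f(n,p,z):
    X=atz(wray(W,(140+(p[0]+.5)/k-.5,100+(p[1]+.5)/k-.5)),z);print(n,'tool x,z mm',np.round((Wi@np.r_[X,1])[[0,2]]*1e3,1),'world',np.round(X,4))
for p in[(315,60),(612,62),(592,408),(322,408)]:f('base',p,.008)
f('gl bot',(382,138),.111);f('gl bot',(414,138),.111);f('gl top',(370,240),.211);f('gl top',(427,240),.211)
for p in [(353,82),(433,80),(353,100),(449,100),(357,440),(443,440),(370,440),(428,440)]:f('post',p,.073)
f('floor',(385,132),.008);f('floor',(415,132),.008)
f('plate rim',(427,148),.075);f('plate',(428,422),.075)
f('plate back',(456,148),.075);f('plate b',(457,425),.075)
"
```

```text
base tool x,z mm [-64.5 -29.1] world [0.524  0.0153 0.008 ]
base tool x,z mm [-65.1  73.7] world [0.6252 0.0333 0.008 ]
base tool x,z mm [66.  74.1] world [ 0.6479 -0.0958  0.008 ]
base tool x,z mm [ 65.4 -29.6] world [ 0.5455 -0.1128  0.008 ]
gl bot tool x,z mm [-51.9  -4.5] world [0.5503 0.0071 0.111 ]
gl bot tool x,z mm [-51.9   3.1] world [0.5577 0.0084 0.111 ]
gl top tool x,z mm [-52.9  -4.4] world [0.5501 0.0081 0.211 ]
gl top tool x,z mm [-52.9   3.1] world [0.5574 0.0093 0.211 ]
post tool x,z mm [-62.1 -13. ] world [0.5402 0.0157 0.073 ]
post tool x,z mm [-62.6   8.9] world [0.5617 0.0199 0.073 ]
post tool x,z mm [-57.1 -13. ] world [0.541  0.0107 0.073 ]
post tool x,z mm [-57.1  13.3] world [0.567  0.0152 0.073 ]
post tool x,z mm [ 46.1 -13.3] world [ 0.5583 -0.091   0.073 ]
post tool x,z mm [46.1 13.1] world [ 0.5843 -0.0865  0.073 ]
post tool x,z mm [46.1 -9.3] world [ 0.5622 -0.0903  0.073 ]
post tool x,z mm [46.1  8.5] world [ 0.5798 -0.0873  0.073 ]
floor tool x,z mm [-39.1  -5.2] world [ 0.5519 -0.0056  0.008 ]
floor tool x,z mm [-39.1   5.2] world [ 0.5621 -0.0039  0.008 ]
plate rim tool x,z mm [-43.9   7.3] world [0.5633 0.0012 0.075 ]
plate tool x,z mm [39.   8.4] world [ 0.5784 -0.0803  0.075 ]
plate back tool x,z mm [-44.   15.3] world [0.5711 0.0026 0.075 ]
plate b tool x,z mm [40.  17.2] world [ 0.5873 -0.0798  0.075 ]
```

Request:
jog_arm(
  series=[
    [0, [2.6, 10, 0.7], 0],
    [0, [2.6, 20, 0.7], 0],
    [0, [2.6, 26, 0.7], 0],
    [0, [2.6, 30, 0.7], 0],
    [0, [2.6, 34, 0.7], 0],
    [0, [2.6, 38, 0.7], 0],
    [0, [2.6, 42, 0.7], 0],
    [0, [2.6, 45, 0.7], 0],
    [0, [2.6, 48, 0.7], 0],
    [0, [2.6, 50, 0.7], 0],
  ],
)

```text
time_s: 7.15
eef_pos: [0.5641, -0.0465, 0.1612]
eef_rot: [-1.571, -0.0, -1.401]
contact_force: [0.1, -0.1, -2.5]
width: 0.081
```

```bash
python3 -c "
from h import *
ctrl.read_camera('side');go((.5634,-.0433,.109),9.7)"
```

```text
t 7.2 pos [ 0.564  -0.0465  0.1609] curyaw 9.71 SHIFT [-3.2 51.9 -0.1] TURN 0.01 F [ 0.1 -0.2 -2.7] w 0.08
```

Request:
jog_arm(
  series=[
    [0, [0, 6, 0], 0],
    [0, [0, 12, 0], 0],
    [0, [0, 18, 0], 0],
    [0, [0, 24, 0], 0],
    [0, [0, 30, 0], 0],
    [0, [0, 35, 0], 0],
    [0, [0, 40, 0], 0],
    [0, [0, 44, 0], 0],
    [0, [0, 47, 0], 0],
    [0, [0, 48, 0], 0],
  ],
)

```text
time_s: 8.2
eef_pos: [0.564, -0.0465, 0.1131]
eef_rot: [-1.571, 0.0, -1.401]
contact_force: [0.1, 0.2, -1.3]
width: 0.08
```

Request:
jog_arm(
  series=[
    [0, [0, 1, 0], 0],
    [0, [0, 2, 0], 0],
    [0, [0, 3, 0], 0],
  ],
)

```text
time_s: 8.5
eef_pos: [0.5641, -0.0465, 0.1104]
eef_rot: [-1.571, -0.0, -1.401]
contact_force: [0.8, -0.2, -2.6]
width: 0.079
```

Request:
jog_arm(
  series=[
    [0, [0, 1, 0], 0],
    [0, [0, 1.5, 0], 0],
    [0, [0, 2, 0], 0],
    [0, [0, 2, 0], 0],
  ],
)

```text
time_s: 8.9
eef_pos: [0.5643, -0.0465, 0.1092]
eef_rot: [-1.57, -0.0, -1.401]
contact_force: [-1.7, 0.1, 4.6]
width: 0.081
```

Request:
jog_arm(
  series=[
    [0, [0, 1, 0], 0],
    [0, [0, 2, 0], 0],
    [0, [0, 2, 0], 0],
    [0, [0, 2, 0], 0],
  ],
)

```text
time_s: 9.3
eef_pos: [0.5648, -0.0464, 0.1091]
eef_rot: [-1.568, -0.0, -1.401]
contact_force: [-6.9, 0.4, 19.2]
width: 0.079
```

Request:
jog_arm(
  series=[
    [0, [0, -2.5, 0], 0],
    [0, [0, -2.5, 0], 0],
    [40, [0, -2.5, 0], 0],
    [85, [0, -2.5, 0], 0],
    [85, [0, -2.5, 0], 0],
    [85, [0, -2.5, 0], 0],
    [85, [0, -20, 0], 0],
    [85, [0, -60, 0], 0],
    [85, [0, -105, 0], 0],
    [85, [0, -105, 0], 0],
  ],
)

```text
time_s: 10.3
eef_pos: [0.5677, -0.0468, 0.2177]
eef_rot: [-1.561, -0.002, -1.401]
contact_force: [1.1, 0.5, -0.5]
width: 0.994
```

```bash
python3 -c "
from h import *
go((.533,-.245,.24),-15.2)
W=wpose(ctrl.state());im=ctrl.read_camera('wrist')['image'];cv2.imwrite('pics/w3r.png',im);np.save('w3.npy',W)
cv2.imwrite('pics/w3.png',cv2.resize(im[100:340,140:420],(800,686),interpolation=cv2.INTER_CUBIC)[:600])"
```

```text
t 10.3 pos [ 0.5677 -0.0468  0.2177] curyaw 9.72 SHIFT [189.6 -22.5 -67.5] TURN 24.92 F [ 1.1  0.5 -0.5] w 0.994
```

View pics/w3.png

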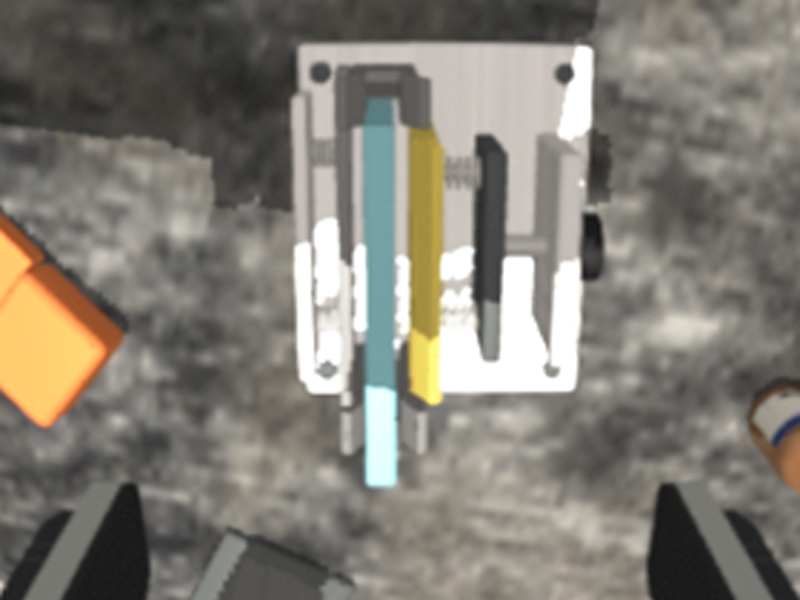

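The glass stands upright and central in the channel: top edge at columns 363–397, between posts at 340–430, with no tilt. Next the gauge block.

Request:
jog_arm(
  series=[
    [85, [50, -20, -18], 6.5],
    [85, [100, -20, -36], 13],
    [85, [150, -20, -54], 20],
    [85, [189, -20, -67], 25],
    [85, [189, -20, -67], 25],
    [85, [189, -20, -67], 25],
    [85, [189, -20, -67], 25],
    [85, [189, -20, -67], 25],
    [85, [189, -20, -67], 25],
  ],
)

```text
time_s: 11.25
eef_pos: [0.5302, -0.2426, 0.2312]
eef_rot: [-1.571, 0.0, -1.835]
contact_force: [0.6, 1.0, -0.4]
width: 0.996
```

```bash
python3 -c "
from h import *
ctrl.read_camera('wrist')
go((.533,-.245,.24),-15.2)
W=wpose(ctrl.state());im=ctrl.read_camera('wrist')['image'];cv2.imwrite('pics/w4r.png',im);np.save('w4.npy',W)
cv2.imwrite('pics/w4.png',cv2.resize(im[100:340,140:420],(800,686),interpolation=cv2.INTER_CUBIC)[:600])"
```

```text
t 11.3 pos [ 0.5302 -0.2428  0.2313] curyaw -15.16 SHIFT [ 1.4 -8.7  3.2] TURN 0.04 F [ 0.1 -0.7 -0.3] w 0.993
```

View pics/w4.png

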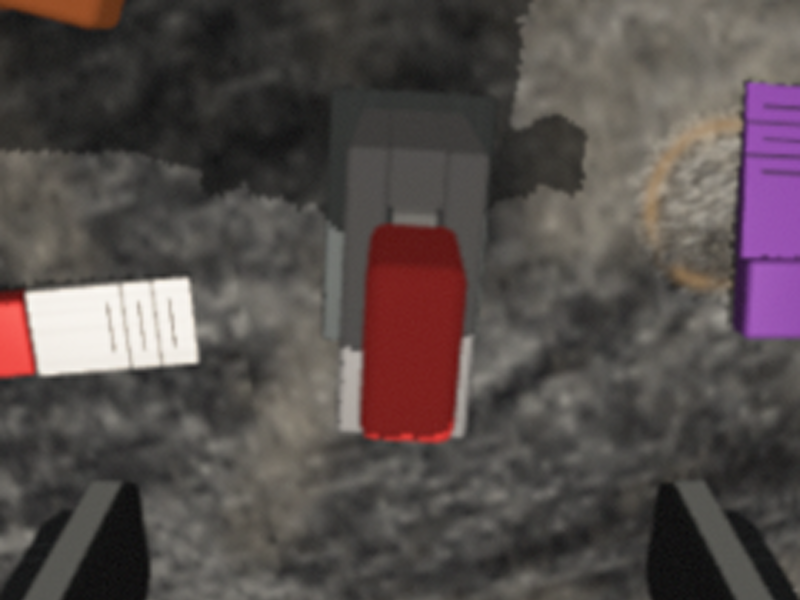

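The red handle's top face has corners (369,264), (465,268), (454,440) and (362,437), with the grey block around it. It is turned about 2° from the tool.

```bash
python3 -c "
from h import *
W=np.load('w4.npy');Wi=np.linalg.inv(W);k=800/280
P=[(369,264),(465,268),(454,440),(362,437)]
r=[wray(W,(140+(p[0]+.5)/k-.5,100+(p[1]+.5)/k-.5)) for p in P]
for z in(.14,.145):
  Q=[atz(q,z) for q in r];m=np.mean(Q,0)
  print(z,np.round(m,4),[np.round((Wi@np.r_[q,1])[[0,2]]*1e3,1).tolist() for q in Q],'topcam px',proj('top',m))
print('bl',[np.round((Wi@np.r_[atz(wray(W,(140+(p[0]+.5)/k-.5,100+(p[1]+.5)/k-.5)),.1),1])[[0,2]]*1e3,1).tolist() for p in [(348,148),(490,153),(466,437),(338,431)]])
t=cv2.imread('pics/t2.png').astype(int);mk=((t[:,:,2]>120)&(t[:,:,1]<70)&(t[:,:,0]<70)).astype(np.uint8)
n,_,st,c=cv2.connectedComponentsWithStats(mk);print([(st[i],c[i]) for i in range(1,n) if st[i][4]>60])
"
```

```text
0.14 [ 0.5331 -0.2427  0.14  ] [[-23.8, -7.5], [-22.8, 14.9], [22.0, 13.3], [21.1, -9.7]] topcam px [376.18994213 208.90401876]
0.145 [ 0.5336 -0.2407  0.145 ] [[-25.2, -7.3], [-24.3, 14.6], [19.4, 13.0], [18.6, -9.5]] topcam px [375.79936994 208.47648659]
bl [[-44.9, -14.1], [-43.6, 24.1], [41.2, 19.6], [39.2, -18.5]]
[(array([368, 203,  19,  14,  95], dtype=int32), array([376.98947368, 208.57894737])), (array([363, 275,  14,  14, 149], dtype=int32), array([369.34899329, 281.4966443 ]))]
```

Request:
jog_arm(
  series=[
    [85, [-1.5, 30, 3.4], 3],
    [85, [-1.5, 60, 3.4], 3],
    [85, [-1.5, 85, 3.4], 3],
    [85, [-1.5, 100, 3.4], 3],
    [85, [-1.5, 100, 3.4], 3],
    [85, [-1.5, 100, 3.4], 3],
    [50, [-1.5, 100, 3.4], 3],
    [0, [-1.5, 100, 3.4], 3],
    [0, [-1.5, 100, 3.4], 3],
    [0, [-1.5, 100, 3.4], 3],
  ],
)

```text
time_s: 12.35
eef_pos: [0.5339, -0.2437, 0.1319]
eef_rot: [-1.57, -0.0, -1.89]
contact_force: [-0.0, 0.2, 0.3]
width: 0.326
```

Request:
jog_arm(
  series=[
    [0, [0, 0, 0], 0],
    [0, [0, 0, 0], 0],
    [0, [0, 0, 0], 0],
    [0, [0, 0, 0], 0],
  ],
)

```text
time_s: 12.75
eef_pos: [0.5339, -0.2437, 0.1319]
eef_rot: [-1.57, -0.0, -1.89]
contact_force: [-1.7, 1.1, 5.3]
width: 0.278
```

Request:
jog_arm(
  series=[
    [0, [0, -5, 0], 0],
    [0, [0, -15, 0], 0],
    [0, [0, -30, 0], 0],
    [0, [0, -50, 0], 0],
    [0, [0, -70, 0], 0],
    [0, [0, -90, 0], 0],
    [0, [0, -110, 0], 0],
    [0, [0, -125, 0], 0],
    [0, [0, -130, 0], 0],
    [0, [0, -130, 0], 0],
  ],
)

```text
time_s: 13.75
eef_pos: [0.5339, -0.2437, 0.2621]
eef_rot: [-1.569, -0.0, -1.89]
contact_force: [1.1, -0.7, -1.9]
width: 0.273
```

```bash
python3 -c "
from h import *
ctrl.read_camera('wrist')
c,s=np.cos(np.radians(9.75)),np.sin(np.radians(9.75))
go((.564+.013*c,-.0465+.013*s,.262),9.75)"
```

```text
t 13.8 pos [ 0.5335 -0.2435  0.2612] curyaw -18.29 SHIFT [-202.8   -0.8  -21.3] TURN -28.04 F [ 0.5 -0.2 -2.2] w 0.277
```

Request:
jog_arm(
  series=[
    [0, [-35, 0, -4], -4],
    [0, [-70, 0, -7], -8],
    [0, [-105, 0, -11], -13],
    [0, [-140, 0, -15], -18],
    [0, [-170, 0, -18], -23],
    [0, [-195, 0, -20.5], -27],
    [0, [-203, 0, -21.3], -28],
    [0, [-203, 0, -21.3], -28],
    [0, [-203, 0, -21.3], -28],
    [0, [-203, 0, -21.3], -28],
  ],
)

```text
time_s: 14.8
eef_pos: [0.5767, -0.0452, 0.261]
eef_rot: [-1.572, -0.0, -1.403]
contact_force: [-0.2, -0.1, -2.2]
width: 0.275
```

Request:
jog_arm(
  series=[
    [0, [0, 0, 0], 0],
    [0, [0, 0, 0], 0],
    [0, [0, 0, 0], 0],
    [0, [0, 0, 0], 0],
  ],
)

```text
time_s: 15.2
eef_pos: [0.577, -0.0444, 0.2614]
eef_rot: [-1.571, -0.0, -1.402]
contact_force: [0.2, 0.0, -2.2]
width: 0.274
```

```bash
python3 -c "
from h import *
c,s=np.cos(np.radians(9.75)),np.sin(np.radians(9.75))
go((.564+.013*c,-.0465+.013*s,.262),9.75)
W=wpose(ctrl.state());im=ctrl.read_camera('wrist')['image'];cv2.imwrite('pics/w5r.png',im);np.save('w5.npy',W)
sd=ctrl.read_camera('side')['image'];cv2.imwrite('pics/s5r.png',sd)
a=cv2.resize(im[120:320,180:380],(500,500),interpolation=cv2.INTER_CUBIC);b=cv2.resize(sd[120:270,230:320],(300,500),interpolation=cv2.INTER_CUBIC)
cv2.imwrite('pics/w5.png',np.hstack([a,b]))"
```

```text
t 15.2 pos [ 0.577  -0.0444  0.2614] curyaw 9.69 SHIFT [-0.1 -0.6 -0.2] TURN -0.06 F [ 0.2  0.  -2.2] w 0.274
```

View pics/w5.png

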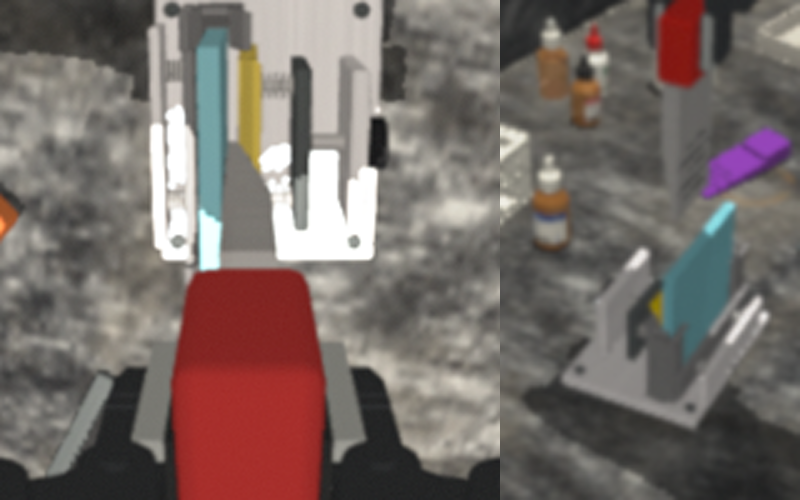

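The blade hangs straight behind the glass: tip at about (230–246,142), flat face on the glass side. The side view confirms it is above the glass and upright.

```bash
python3 -c "
from h import *
W=np.load('w5.npy');Wi=np.linalg.inv(W);k=2.5
f=lambda p,z:np.round((Wi@np.r_[atz(wray(W,(180+(p[0]+.5)/k-.5,120+(p[1]+.5)/k-.5)),z),1])[[0,2]]*1e3,1)
for z in(.125,.13,.135,.14):print('tip',z,f((230,142),z),f((246,142),z))
for p in[(199,268),(221,268),(201,210),(223,210)]:print('glass .108',f(p,.108))
print('handle top expected px',[(np.array(wproj(W,(W@np.r_[np.array([x,y,zz])/1e3,1])[:3]))-[180,120])*k for x,y,zz in[(-25,130,-6),(-25,125,-6),(-25,123.5,-3)]])
for p in[(197,45),(228,45)]:print('glass far top?',f(p,.108))
print('base',f((160,258),.008),f((374,258),.008))
"
```

```text
tip 0.125 [-23.8  -6.5] [-23.8  -1.4]
tip 0.13 [-25.   -6.4] [-25.   -1.4]
tip 0.135 [-26.1  -6.3] [-26.1  -1.4]
tip 0.14 [-27.3  -6.2] [-27.3  -1.4]
glass .108 [ 26.5 -18.4]
glass .108 [ 26.5 -10.5]
glass .108 [  4.6 -17.2]
glass .108 [ 4.6 -9.5]
handle top expected px [array([230.4062899, 142.1808019]), array([230.07642309, 145.94651156]), array([239.85206396, 147.09522931])]
glass far top? [-53.1 -17.7]
glass far top? [-53.   -7.4]
base [ 61.9 -44. ] [62.  61.3]
```

Request:
jog_arm(
  series=[
    [0, [-3, 10, 0], 0],
    [0, [-3, 20, 0], 0],
    [0, [-3, 30, 0], 0],
    [0, [-3, 38, 0], 0],
    [0, [-3, 44, 0], 0],
    [0, [-3, 44, -1], 0],
    [0, [-3, 44, -2], 0],
    [0, [-3, 44, -3], 0],
    [0, [-3, 44, -3], 0],
    [0, [-3, 44, -3], 0],
  ],
)

```text
time_s: 16.3
eef_pos: [0.5738, -0.0417, 0.2178]
eef_rot: [-1.57, -0.0, -1.401]
contact_force: [-0.4, -0.0, -0.5]
width: 0.272
```

Request:
jog_arm(
  series=[
    [0, [0, 0, -1], 0],
    [0, [0, 0, -1], 0],
    [0, [0, 0, -1], 0],
  ],
)

```text
time_s: 16.6
eef_pos: [0.573, -0.0418, 0.2177]
eef_rot: [-1.57, -0.0, -1.401]
contact_force: [1.3, 1.4, -1.3]
width: 0.277
```

Request:
jog_arm(
  series=[
    [0, [0, 0, -1], 0],
    [0, [0, 0, -1], 0],
    [0, [0, 0, -1], 0],
  ],
)

```text
time_s: 16.9
eef_pos: [0.5721, -0.042, 0.2177]
eef_rot: [-1.57, -0.0, -1.401]
contact_force: [2.7, -0.0, -0.2]
width: 0.275
```

Request:
jog_arm(
  series=[
    [0, [0, 3, -0.5], 0],
    [0, [0, 6, -0.5], 0],
    [0, [0, 9, -0.5], 0],
    [0, [0, 12, -0.5], 0],
    [0, [0, 15, -0.5], 0],
    [0, [0, 18, -0.5], 0],
    [0, [0, 21, -0.5], 0],
    [0, [0, 21, -0.5], 0],
    [0, [0, 21, -0.5], 0],
  ],
)

```text
time_s: 17.8
eef_pos: [0.571, -0.0421, 0.1961]
eef_rot: [-1.571, 0.0, -1.401]
contact_force: [4.7, 0.7, -2.2]
width: 0.271
```

Request:
jog_arm(
  series=[
    [0, [0, 2, 0], 0],
    [0, [0, 4, 0], 0],
    [0, [0, 6, 0], 0],
    [0, [0, 6, 0], 0],
  ],
)

```text
time_s: 18.2
eef_pos: [0.5714, -0.042, 0.1903]
eef_rot: [-1.57, 0.0, -1.401]
contact_force: [6.7, 1.1, -0.8]
width: 0.271
```

Request:
jog_arm(
  series=[
    [0, [0, 2, 0], 0],
    [0, [0, 4, 0], 0],
    [0, [0, 4, 0], 0],
  ],
)

```text
time_s: 18.5
eef_pos: [0.5716, -0.0421, 0.1863]
eef_rot: [-1.57, -0.0, -1.401]
contact_force: [5.5, 0.8, -0.5]
width: 0.272
```

Request:
jog_arm(
  series=[
    [0, [0, 2, 0], 0],
    [0, [0, 4, 0], 0],
    [0, [0, 4, 0], 0],
  ],
)

```text
time_s: 18.8
eef_pos: [0.5718, -0.0421, 0.1825]
eef_rot: [-1.569, -0.0, -1.401]
contact_force: [6.2, 0.7, 0.5]
width: 0.27
```

Request:
jog_arm(
  series=[
    [0, [0, 2, 0], 0],
    [0, [0, 4, 0], 0],
    [0, [0, 4, 0], 0],
  ],
)

```text
time_s: 19.1
eef_pos: [0.5719, -0.042, 0.1785]
eef_rot: [-1.569, -0.0, -1.401]
contact_force: [5.5, -0.2, -2.5]
width: 0.275
```

Request:
jog_arm(
  series=[
    [0, [0, 2, 0], 0],
    [0, [0, 4, 0], 0],
    [0, [0, 4, 0], 0],
  ],
)

```text
time_s: 19.4
eef_pos: [0.5721, -0.042, 0.1746]
eef_rot: [-1.569, -0.0, -1.401]
contact_force: [7.5, 1.8, -0.1]
width: 0.273
```

Request:
jog_arm(
  series=[
    [0, [0, 2, 0], 0],
    [0, [0, 3, 0], 0],
    [0, [0, 3, 0], 0],
  ],
)

```text
time_s: 19.7
eef_pos: [0.5722, -0.042, 0.172]
eef_rot: [-1.568, -0.0, -1.401]
contact_force: [5.5, 0.9, 3.0]
width: 0.277
```

Request:
jog_arm(
  series=[
    [0, [0, 2, 0], 0],
    [0, [0, 3, 0], 0],
    [0, [0, 3, 0], 0],
  ],
)

```text
time_s: 20.0
eef_pos: [0.5719, -0.0421, 0.1689]
eef_rot: [-1.569, -0.0, -1.401]
contact_force: [6.0, 0.9, 3.3]
width: 0.274
```

```bash
python3 -c "
from h import *
F=[]
for i in range(8): F.append(ctrl.state()['contact_force']);im=ctrl.read_camera('wrist')['image']
print(np.mean(F,0),np.std(F,0));go((.564,-.0465,.16),9.75)"
```

```text
[5.74609409 0.63993802 2.71950987] [0.44904953 0.29533491 0.50828716]
t 20.4 pos [ 0.5719 -0.0421  0.1689] curyaw 9.72 SHIFT [ 3.   8.9 -8.5] TURN -0.03 F [5.5 0.5 3.6] w 0.273
```

Request:
jog_arm(
  series=[
    [0, [0, 1.5, 0], 0],
    [0, [0, 3, 0], 0],
    [0, [0, 3, 0], 0],
  ],
)

```text
time_s: 20.7
eef_pos: [0.5719, -0.0421, 0.1659]
eef_rot: [-1.569, -0.0, -1.401]
contact_force: [6.1, 1.4, 3.7]
width: 0.272
```

Request:
jog_arm(
  series=[
    [0, [0, 1, 0], 0],
    [0, [0, 2, 0], 0],
    [0, [0, 2, 0], 0],
  ],
)

```text
time_s: 21.0
eef_pos: [0.5719, -0.0421, 0.1639]
eef_rot: [-1.569, -0.0, -1.401]
contact_force: [5.3, 1.2, 4.5]
width: 0.276
```

```bash
python3 -c "
from h import *
F=[]
for i in range(6): F.append(ctrl.state()['contact_force']);im=ctrl.read_camera('wrist')['image']
print(np.mean(F,0),np.std(F,0));go((.564,-.0465,.16),9.75)"
```

```text
[5.35599463 0.68740645 4.31316091] [0.54270159 0.35555144 0.57851509]
t 21.3 pos [ 0.5718 -0.0421  0.1639] curyaw 9.72 SHIFT [ 3.   3.9 -8.5] TURN -0.03 F [4.7 1.2 4.4] w 0.271
```

Request:
jog_arm(
  series=[
    [0, [0, 1, 0], 0],
    [0, [0, 2, 0], 0],
    [0, [0, 3, 0], 0],
    [0, [0, 4, 0], 0],
    [0, [0, 4, 0], 0],
    [0, [0, 4, 0], 0],
  ],
)

```text
time_s: 21.9
eef_pos: [0.5718, -0.0421, 0.1601]
eef_rot: [-1.569, -0.0, -1.401]
contact_force: [3.8, 0.4, 4.9]
width: 0.272
```

```bash
python3 -c "
from h import *
F=[]
for i in range(8): F.append(ctrl.state()['contact_force']);im=ctrl.read_camera('wrist')['image']
print(np.mean(F,0),np.std(F,0));go((.564,-.0465,.16),9.75);print(ctrl.state()['eef_rot'])
sd=ctrl.read_camera('side')['image'];cv2.imwrite('pics/s6r.png',sd);tp=ctrl.read_camera('top')['image'];cv2.imwrite('pics/t6r.png',tp)
a=cv2.resize(im[120:320,180:380],(400,600),interpolation=cv2.INTER_CUBIC);a=cv2.resize(im[120:320,200:333],(400,600),interpolation=cv2.INTER_CUBIC);b=cv2.resize(sd[130:260,235:322],(400,600),interpolation=cv2.INTER_CUBIC)
cv2.imwrite('pics/w6.png',np.hstack([a,b]))"
```

```text
[4.82509721 0.62482982 5.17981265] [0.64707866 0.336254   0.31619118]
t 22.3 pos [ 0.5718 -0.0421  0.1601] curyaw 9.72 SHIFT [ 3.   0.1 -8.4] TURN -0.03 F [4.7 1.4 5.3] w 0.273
[-1.56916705e+00 -3.96441378e-04 -1.40119604e+00]
```

View pics/w6.png

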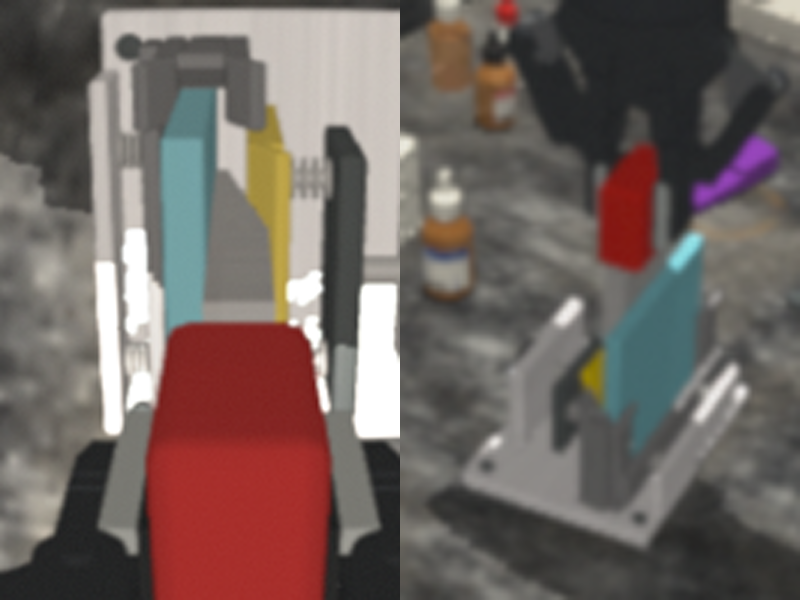

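The blade's flat face is against the glass, with its tip (218–236,172) between the glass and the yellow plate. The glass is upright and home. The push is about 7.4 N (Fz 5.2 plus the 2.2 N hanging baseline), so I'll go slightly deeper.

Request:
jog_arm(
  series=[
    [0, [0, 1, 0], 0],
    [0, [0, 1.5, 0], 0],
    [0, [0, 1.5, 0], 0],
    [0, [0, 1.5, 0], 0],
    [0, [0, 1.5, 0], 0],
  ],
)

```text
time_s: 22.9
eef_pos: [0.5718, -0.0422, 0.1588]
eef_rot: [-1.569, -0.0, -1.401]
contact_force: [4.5, 0.9, 5.1]
width: 0.279
```

```bash
python3 -c "
from h import *
F=[]
for i in range(8): F.append(ctrl.state()['contact_force']);ctrl.read_camera('wrist')
s=ctrl.state();print(np.mean(F,0),s['eef_pos'],s['eef_rot'],s['width'],s['time_s'])
a=cv2.imread('pics/top0.png').astype(int);b=ctrl.read_camera('top')['image'].astype(int)
for n,(x,y) in dict(timer=(228,277),white=(220,140),brown=(312,138)).items():print(n,abs(a-b)[y-12:y+12,x-12:x+12].mean())
F=np.mean(F,0)
if 4.5<F[2]<8: print(ctrl.job_done())"
```

```text
[4.33509912 0.77659981 6.20579855] [ 0.57182038 -0.0421299   0.15873504] [-1.56900822e+00 -4.34377634e-04 -1.40120211e+00] 0.27659263810310636 23.3
timer 1.1186342592592593
white 1.6811342592592593
brown 36.49652777777778
the job is handed in; nothing more can be done
None
```

```bash
python3 -c "
import cv2,numpy as np
a=cv2.imread('pics/side0.png').astype(int);b=cv2.imread('pics/s6r.png').astype(int)
print('brown side diff',abs(a-b)[165:197,238:252].mean())"
```

```text
brown side diff 5.910714285714286
```

The job is handed in at 23.3 s of the 64 s allowed. The glass stands in the casting stand's channel, and the arm is still holding the taper gauge upright at snug depth.

- **Glass:** I lowered it until it met the channel floor. The floor was felt at TCP z 0.109, as expected, with up to 19 N of push. Pictures afterwards show it upright and central.
- **Gauge:** I took the large red-handled one from the block and slid its flat face down the glass. The push is about 8.4 N, which is 6.2 N measured plus the 2.2 N it read hanging free.
- **Depth:** I estimate the tip is about 28–32 mm above the worktop and the pressure plate is pushed back roughly 1.5–4 mm. Both come from the geometry and were not measured. Tilt is about 0.1°.
- **Bystanders:** The timer and white dropper are unchanged in the top view.
- **One check disagreed:** the brown dropper's patch in the top view changed a lot. I think the arm or its shadow was in the way there. The side view, taken just before the last small push, shows the bottle in the same place with little difference (5.9 grey levels), and the arm never went near it.

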